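# Press in the spring plunger and lock it with the sliding keeper

### The job

Pick up the steel keeper by its orange handle and press the brass spring plunger of the blue clamp down into its housing with the keeper's nose. Keep it pressed down and slide it, nose first, from the side with the white lines forward under the two lips until the plunger's pin snaps up into the keeper's window, feeling your way without ever pushing the clamp harder than about 20 N, then let go and leave the keeper locked there. Leave the tin, the brass tee, the brown bottle and the screwdriver where they are.

Things in the scene. Friction and masses are not known exactly. Their poses are not given: they have to be found in the camera images.
- housing: Clamp fixed to the bench: dark foot 166 x 80 x 16 mm (flange 190 x 46 x 6 mm), out of which rises a blue block 160 (x) x 74 mm (y). Origin: centre of the foot's underside. The block's height in the foot was set by hand: its flat top (channel floor) lies anywhere from 27 to 41 mm above the origin: not measured, see or feel it. Own +x is the slide direction ('forward').
- channel (a point): Point 34 mm above the clamp's origin: centre of the channel floor at mid height setting (truly up to 7 mm higher or lower). Two walls, inner faces at y = +-29 mm, carry lips over x -26 to +26 mm reaching inward to y = +-19 mm; lip underside 11.5 mm, top 17.5 mm above the floor. Towards -x the lips ramp up out to x = -34 mm, the walls flare out to x = -38 mm. Slot in the floor 64 x 28 mm.
- mouth (a point): As channel, but 52 mm before it (towards -x), where the block is open from above; two short white lines mark this side. With the keeper's origin over here and its +x along the clamp's +x, the shoulders are clear before lips and ramps and the nose is over the plunger. From here it slides +x by 32 to 72 mm until locked, underside 0 to 3.5 mm above the channel floor.
- plunger (a joint): Brass plunger: flange 25 mm across, pin 10 mm across and 6 mm high on it. Value in m: 0 = out (pin tip 16 mm above the channel floor), grows as pressed down; 0.016 = tip level with the floor, 0.018 = end. Spring 3 N at 0 plus 0.25 N per mm. Locked it reads about 0.0065. Its axis was clamped anywhere from x = -18 to +18 mm of the channel's centre (y = 0): not measured, see or feel it.
- keeper: Loose keeper, about 120 g, lying flat on the bench: T-shaped steel plate 8 mm thick with an orange handle. Origin: underside, centre of the window. Shoulders: x -15 to +15 mm, y +-27 mm, with a window 13 (x) x 18 mm (y) through them at the origin. They fit under the lips with 3.5 mm of play in height and 2 mm each side. Sliding there meets about 2 to 6 N of friction.
- keeper_handle (a point): Grip point on the keeper's handle, 43 mm above its underside at its own x = +32 mm, y = 0. The upright handle is orange with dark ribs, 20 x 20 mm, from 8 to 61 mm above the underside; faces square to the keeper's x and y.
- keeper_nose (a point): Middle of the front edge of the nose's underside, at the keeper's x = +77 mm. The nose runs from x +15 to +77 mm, y +-17 mm, flat below, and passes between the lips. The pin snaps up into the window when the keeper's origin is within about 1.5 mm of the plunger's axis; the window's rear edge then stops against the pin.
- tin: Bystander: round white tin with a red label, 65 mm diameter, 26 mm high, origin at the centre of its underside.
- tee: Bystander: brass tube tee, 33 x 56 x 16 mm, lying flat, origin at the centre of its underside.
- amber_bottle: Bystander: brown bottle with black cap, 62 mm diameter, 125 mm high, origin at the centre of its underside.
- driver: Bystander: small screwdriver with green handle, 182 mm long, lying flat, origin under its middle.
Things that resemble listed ones, but are neither listed nor needed, are in the scene too. What is shaped like the keeper but red or turquoise is not meant.

How it is judged:
By the outcome, as a careful person would: the job done as asked, in the order asked, and still so for the second after the job is handed in, with the robot touching nothing.
It also fails if it takes over 70 s, if anything falls off the work surface, if the arm or the gripper's body presses on something with over 40 N, if the wrist force passes 120 N, or if a joint passes its speed limit or range.

### The arm

A 6-joint arm with a two-finger parallel gripper is mounted at the origin on a cart in front of the work surface, level with it; the furniture and walls round the work are solid. World frame = base frame: x ahead of the robot, y to its left, z up, the work surface at z = 0. Lengths are in m, angles in rad, forces in N, time in s.
With the tool pointing down it reaches from about 0.425 to 0.95 m from the base axis. Payload 3.5 kg.
Tool frame: the origin (TCP) lies at the very end of the fingers, on their centre line; the grasp point (between the pads) lies 19 mm behind it (ctrl.grip_point_offset is the distance from the TCP to the grasp point, in m); z points along the fingers, y is the line along which they close (so a half turn about z gives the same grasp; the last joint's range is limited). The gripper opens to 85 mm and grips with 20 to 120 N. Pads are 22 mm wide; open, the fingers measure 114 mm over their backs; the gripper's body (76 mm by 85 mm) begins 54 mm behind the grasp point. The pads swing forward as they close: fully open they stand 13 mm farther back than shut.
Start: joints at [1.088, 0.286, 1.577, -0, 1.279, -0.15], TCP at [0.22, 0.638, 0.231] pointing down, gripper open.
Joint ranges: [-2.77, 2.77], [-0.9, 2.22], [0.21, 2.48], [-1.53, 4.67], [0.24, 2.81], [-2.84, 2.84]. Speed limits (rad/s): [2.79, 2.79, 3.14, 3.14, 3.14, 3.14].

### API

Orientations are given as a unit quaternion [x, y, z, w].
In Python, from plant import ctrl gives the robot as it stands. The module is installed in compiled form; this text tells all that it offers.
- The arm moves only by the shell command python3 -m pendant 'ROWS' [OPENING] [FORCE]. ROWS is JSON, a list of rows, each an object of numbers: "dx", "dy", "dz": the shift along the tool's x, y, z in cm; "twist": the turn about the tool's z in degrees. A call has 1 to 10 rows; each row is the pose to reach, as a shift and turn from the pose commanded when the call began, along the tool's axes at that moment; what a row does not reach only later rows make up. A row lasts 1/8 s, in which the tool goes at most 62.5 mm and 10.7 degrees, less where a joint would pass 70% of its speed; a pose out of reach is approached as far as the arm can. A call with a gripper value outside its range is refused whole. OPENING is the opening in per cent of the stroke, from 0 (shut) to 100 (fully open), set as the call begins (- or left out, the last holds). The fingers move at their own pace and stop on an object; FORCE is the grip in N (left out, the last holds). Time passes only in rows, so rows that repeat a pose let the fingers close. It gives the time, the measured TCP pose, the force, the opening and the grip force at its end, in the units of the state.
- ctrl.get_state(): the state, without advancing time (a new reading comes with each control period).
- ctrl.read_camera(name): name is "scene" or "top" or "wrist"; returns a dict with "img" (420x560x3 uint8, red, green, blue), "depth" (420x560 float32, m along the optical axis (not along the pixel's ray), 0 where there is no reading), "camera_matrix" (3x3 intrinsics, pixels), "distortion" ([k1, k2, p1, p2, k3] as OpenCV has them; the pictures are not rectified), "xyz" and "rotation" of the camera in the world; the wrist camera has in their place "tool_from_camera" (4x4, takes a point from camera to tool coordinates, whose origin is the TCP and whose axes are the flange's). Camera axes: x right, y up, looking along -z (the intrinsics and any distortion apply to the point x, -y, -z); pixel columns grow to the right and rows downward; lengths in m; the calibration is good to about 2 mm. A picture is of the moment at which its call begins: read the wrist's pose just before it.
- ctrl.sign_off(): hands the job in; it is judged then, once.
The state is a dict: "time": time; "qpos": joint angles; "dq": joint speeds; "joint_efforts": joint torques, N m; "eef_pos": TCP position; "tcp_rot": TCP orientation; "contact_force": force on the tool from outside, world axes, zero at the start; "wrist_torque": the same for the moment, N m; "opening": opening from 0.0 (shut) to 1.0 (fully open); "finger_force": force on a finger pad.
Only numpy, scipy, OpenCV 4.12 (cv2) and the standard library are available. Lean on these libraries where they do the work, as an engineer would, in place of code of your own. Each camera call takes 0.05 s, during which the arm holds its last target. There are 200 camera calls.

## Working session

There is one attempt and no reset: what is moved stays moved. The work goes in short steps, Python scripts to look and compute and a shell command to move; the robot and the scene stay as the last step left them, time stands still between calls to the robot, and variables do not carry over. Pictures are saved under pics/ and viewed, at most 10 in all, crops included, and the job is handed in when it is done.

```bash
mkdir -p pics
cat > h.py <<'E'
import numpy as np,cv2
from scipy.spatial.transform import Rotation as R
from plant import ctrl
def grab(name):
    s=ctrl.get_state(); c=ctrl.read_camera(name)
    if name=="wrist":
        T=np.eye(4);T[:3,:3]=R.from_quat(s["tcp_rot"]).as_matrix();T[:3,3]=s["eef_pos"]
        M=T@np.array(c["tool_from_camera"])
    else:
        M=np.eye(4);r=np.array(c["rotation"])
        M[:3,:3]=r if r.shape==(3,3) else R.from_quat(r).as_matrix();M[:3,3]=c["xyz"]
    np.savez(f"{name}.npz",img=c["img"],depth=c["depth"],K=c["camera_matrix"],D=c["distortion"],M=M)
    return load(name)
def load(name): return dict(np.load(f"{name}.npz"))
def cloud(c):
    h,w=c["depth"].shape;u,v=np.meshgrid(np.arange(w),np.arange(h))
    p=cv2.undistortPoints(np.stack([u,v],-1).reshape(-1,1,2).astype(np.float64),c["K"],c["D"]).reshape(h,w,2)
    d=c["depth"];P=np.stack([p[...,0]*d,-p[...,1]*d,-d],-1)
    W=P@c["M"][:3,:3].T+c["M"][:3,3];W[d==0]=np.nan
    return W
def ray(c,u,v,z):
    p=cv2.undistortPoints(np.array([[[u,v]]],float),c["K"],c["D"])[0,0]
    d=c["M"][:3,:3]@np.array([p[0],-p[1],-1]);o=c["M"][:3,3]
    return o+d*(z-o[2])/d[2]
def save(c,fn,box=None):
    i=c["img"][...,::-1]
    if box is not None:
        a,b,x,y=box;i=i[b:y,a:x]
    k=min(800/i.shape[1],600/i.shape[0]);cv2.imwrite(fn,cv2.resize(i,None,fx=k,fy=k,interpolation=cv2.INTER_CUBIC))
E
python3 - <<'E'
from h import *
for n in("top","scene"):
    c=grab(n);save(c,f"pics/{n}.png")
s=ctrl.get_state();print({k:np.round(v,3) for k,v in s.items()},ctrl.grip_point_offset)
E
```

```text
{'time': np.float64(0.1), 'qpos': array([ 1.088,  0.287,  1.578, -0.   ,  1.279, -0.15 ]), 'dq': array([-0.001,  0.   , -0.005,  0.001, -0.   ,  0.001]), 'joint_efforts': array([ 1.0000e-03, -4.0729e+01, -2.9370e+01, -0.0000e+00,  3.0000e-03,
        0.0000e+00]), 'eef_pos': array([0.22 , 0.637, 0.23 ]), 'tcp_rot': array([ 0.166,  0.986, -0.001, -0.   ]), 'contact_force': array([-0.69 , -0.206,  0.962]), 'wrist_torque': array([-0.049, -0.005, -0.003]), 'finger_force': np.float64(0.0), 'opening': np.float64(0.996)} 0.0187
```

View pics/top.png

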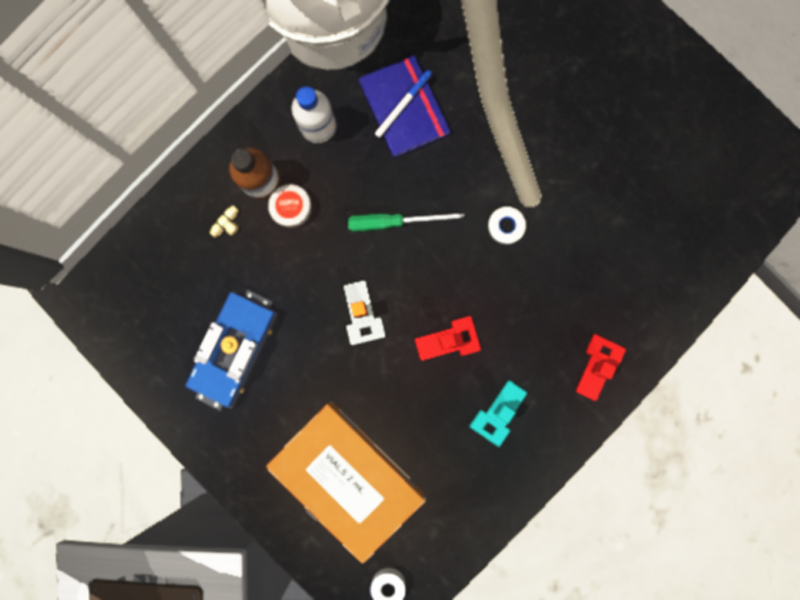

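View pics/scene.png

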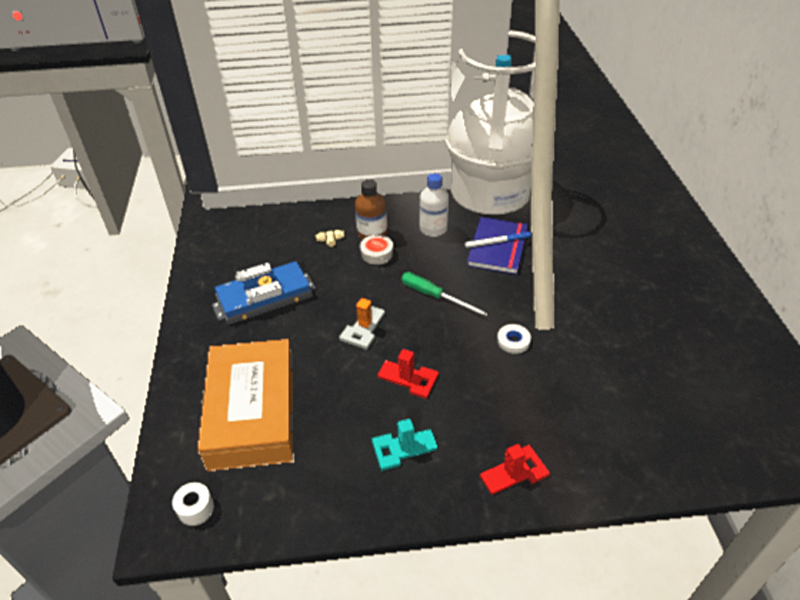

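Top picture (800 px scale): the steel keeper with the orange handle is at (362,312). Lookalikes are red (448,340), red (600,367) and turquoise (497,413). The blue clamp is at (231,348). I choose the grey one with the orange handle, and check it in a crop together with the clamp.

Run:
```python
from h import *
c=load("top");save(c,"pics/crop.png",(120,190,280,300))
W=cloud(c)
k=560/800
for n,u,v in [("bench",300,270),("kwin",366,330),("khandle",358,309),("knose",355,285),("clampA",252,300),("clampB",214,398),("pin",230,345),("tin",289,205),("bottle",250,170),("driver",400,220),("tee",226,222),("box",345,480)]:
    print(n,np.round(W[int(v*k),int(u*k)],3))
print(c["M"][:3,3].round(3))
```

```text
bench [ 0.595 -0.253 -0.001]
kwin [ 0.501 -0.357  0.002]
khandle [ 0.528 -0.349  0.059]
knose [ 0.57 -0.34  0.01]
clampA [ 0.546 -0.179  0.013]
clampB [ 0.397 -0.125  0.033]
pin [ 0.477 -0.155  0.046]
tin [ 0.695 -0.238  0.024]
bottle [ 0.73  -0.197  0.108]
driver [ 0.669 -0.412  0.018]
tee [ 0.672 -0.135  0.015]
box [ 0.278 -0.328  0.057]
[ 0.455 -0.43   1.011]
```

View pics/crop.png

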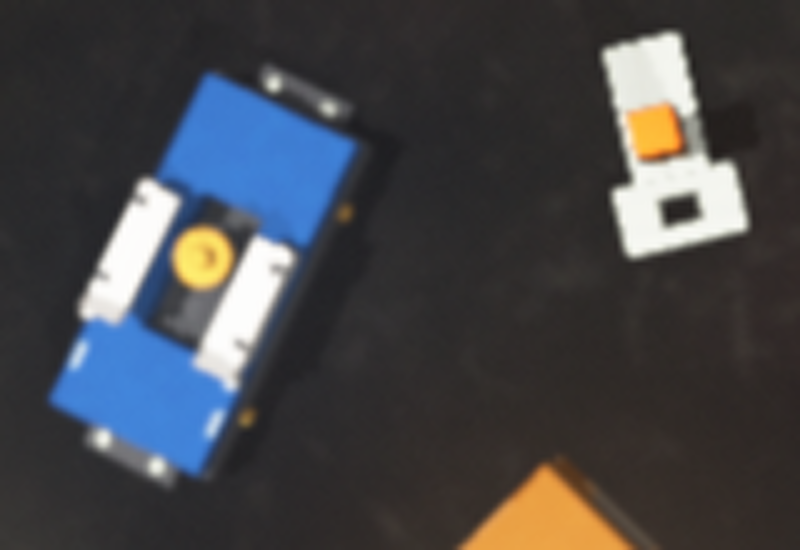

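Confirmed by the crop. The keeper is grey steel with its handle at (655,132), its window at (681,210) and its nose pointing up. The clamp has white lines at (78,355) and (214,423), so its forward direction is up-right. The plunger is at (203,257). Next I fit the poses roughly and move above the clamp.

```bash
cat >> h.py <<'E'
def go(t,ang):
    "world target TCP, desired world angle (deg) of tool y -> shift cm in tool axes, twist deg"
    s=ctrl.get_state();r=R.from_quat(s["tcp_rot"]).as_matrix()
    d=r.T@(np.array(t)-s["eef_pos"])*100
    a=np.degrees(np.arctan2(r[1,1],r[0,1]));tw=-((ang-a+180)%360-180)
    print("d cm",d.round(2),"twist",round(tw,1),"tooly now",round(a,2),"len",np.linalg.norm(d).round(2))
E
python3 - <<'E'
from h import *
c=load("top");hsv=cv2.cvtColor(c["img"],cv2.COLOR_RGB2HSV);W=cloud(c)
m=cv2.inRange(hsv,(100,120,60),(118,255,255));m[:185]=0;m[310:]=0;m[:,:120]=0;m[:,210:]=0
P=W[(m>0)];z=P[:,2];print("blue z",np.nanpercentile(z,[10,50,90]).round(4))
P=P[(abs(z-np.nanmedian(z))<.004)];r=cv2.minAreaRect((P[:,:2]*1000).astype(np.float32));print(r)
go((0.43,-0.14,0.26),-20)
cw=ctrl.read_camera("wrist");print(np.round(cw["tool_from_camera"],3));print(cw["camera_matrix"])
E
```

```text
blue z [0.0271 0.03   0.0325]
((469.77655029296875, -148.65264892578125), (76.3807373046875, 160.95957946777344), 64.19590759277344)
d cm [-45.23 -66.63  -2.87] twist 90.9 tooly now 70.93 len 80.58
[[-0.     0.949  0.314  0.082]
 [ 1.     0.     0.001  0.001]
 [ 0.     0.314 -0.949 -0.142]
 [ 0.     0.     0.     1.   ]]
[[291.66080419   0.         273.59678331]
 [  0.         291.66080419 206.40785992]
 [  0.           0.           1.        ]]
```

```bash
python3 -m pendant '[{"dx":-3.2,"dy":-4.8,"twist":10},{"dx":-6.4,"dy":-9.6,"twist":20},{"dx":-9.6,"dy":-14.4,"twist":30},{"dx":-12.8,"dy":-19.2,"twist":40},{"dx":-16,"dy":-24,"twist":50},{"dx":-19.2,"dy":-28.8,"twist":60},{"dx":-22.4,"dy":-33.6,"twist":70},{"dx":-25.6,"dy":-38.4,"twist":80},{"dx":-28.8,"dy":-43.2,"twist":90},{"dx":-32,"dy":-48,"twist":97}]' 100
python3 - <<'E'
from h import *
go((0.478,-0.13,0.2),-26)
E
```

```text
d cm [-49.44 -64.12   3.13] twist 96.9 tooly now 70.93 len 81.02$[0]: bad value
```

```bash
python3 -m pendant '[{"dx":-3.2,"dy":-4.8,"dz":0,"twist":10},{"dx":-6.4,"dy":-9.6,"dz":0,"twist":20},{"dx":-9.6,"dy":-14.4,"dz":0,"twist":30},{"dx":-12.8,"dy":-19.2,"dz":0,"twist":40},{"dx":-16,"dy":-24,"dz":0,"twist":50},{"dx":-19.2,"dy":-28.8,"dz":0,"twist":60},{"dx":-22.4,"dy":-33.6,"dz":0,"twist":70},{"dx":-25.6,"dy":-38.4,"dz":0,"twist":80},{"dx":-28.8,"dy":-43.2,"dz":0,"twist":90},{"dx":-32,"dy":-48,"dz":0,"twist":97}]' 100
python3 - <<'E'
from h import *
go((0.478,-0.13,0.2),-26)
E
```

```text
time: 1.4
eef_pos: [0.366, 0.078, 0.2314]
tcp_rot: [0.849, 0.528, 0.0, 0.0]
contact_force: [1.9, -0.3, 0.1]
opening: 1.001
finger_force: 0.0
d cm [-13.69  19.25   3.15] twist -0.3 tooly now -26.3 len 23.83
```

```bash
python3 -m pendant '[{"dx":-3.4,"dy":4.8,"dz":0.8,"twist":0},{"dx":-6.8,"dy":9.6,"dz":1.6,"twist":0},{"dx":-10.2,"dy":14.4,"dz":2.4,"twist":0},{"dx":-13.7,"dy":19.2,"dz":3.1,"twist":0},{"dx":-13.7,"dy":19.2,"dz":3.1,"twist":0}]'
python3 - <<'E'
from h import *
print(ctrl.get_state()["dq"].round(3))
c=grab("wrist");save(c,"pics/w1.png")
E
```

```text
time: 2.02
eef_pos: [0.4789, -0.1307, 0.199]
tcp_rot: [0.85, 0.528, -0.001, -0.001]
contact_force: [-0.7, 0.6, -0.6]
opening: 0.998
finger_force: 0.0
[ 0.053 -0.061  0.049  0.022  0.037  0.018]
```

View pics/w1.png

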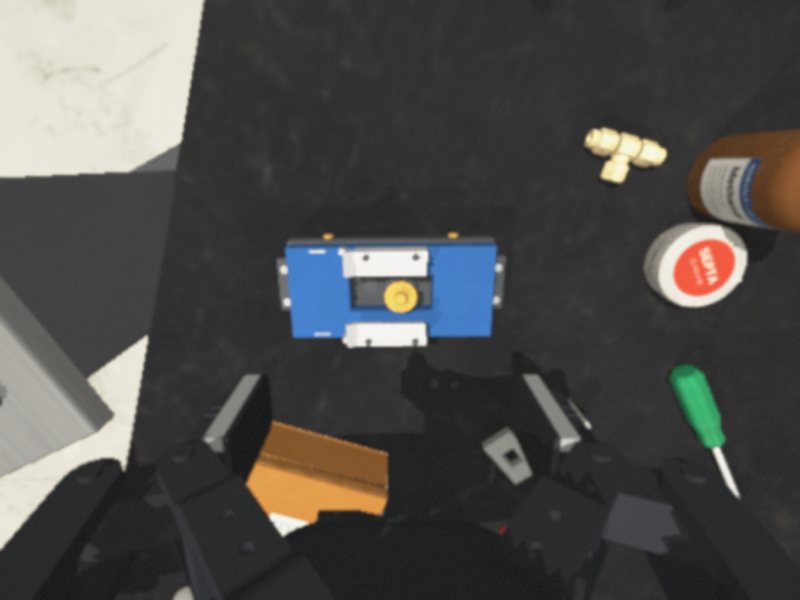

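Wrist view: the clamp spans (287..497, 240..340), with the white lines on the left, the plunger flange at (401,296) and the slot from x 351 to 433. The keeper's shoulders are at (510,455).

Run:
```python
from h import *
c=load("wrist");W=cloud(c);k=.7
hsv=cv2.cvtColor(c["img"],cv2.COLOR_RGB2HSV)
m=cv2.inRange(hsv,(100,120,60),(118,255,255));m[:160]=0;m[245:]=0;m[:,:190]=0;m[:,360:]=0
P=W[m>0];z=P[:,2];zm=np.nanmedian(z);print("floor z",np.nanpercentile(z,[10,50,90]).round(4))
for u,v in [(320,290),(465,290),(320,325),(465,260),(385,262),(385,335)]: print(u,v,W[int(v*k),int(u*k)].round(4))
Pt=P[abs(z-zm)<.004]
(cx,cy),sz,an=cv2.minAreaRect((Pt[:,:2]*1000).astype(np.float32));print(cx,cy,sz,an)
# corners by ray
cs=[ray(c,u*k,v*k,zm)[:2] for u,v in [(287,245),(497,243),(492,337),(292,338)]]
ctr=np.mean(cs,0);f=(cs[1]+cs[2]-cs[0]-cs[3]);yaw=np.arctan2(f[1],f[0]);print("corners ctr",ctr.round(4),"yaw",np.degrees(yaw),[np.linalg.norm(cs[i]-cs[i-1]).round(4) for i in range(4)])
F=np.array([[np.cos(yaw),np.sin(yaw)],[-np.sin(yaw),np.cos(yaw)]])
my=cv2.inRange(hsv,(15,120,120),(35,255,255));my[:180]=0;my[230:]=0;my[:,:255]=0;my[:,305:]=0
v,u=np.nonzero(my);n,lab,st,cen=cv2.connectedComponentsWithStats(my);print(st[1:],cen[1:]);i=1+np.argmax(st[1:,4])
cc=cen[i];print("plunger z",np.nanmedian(W[lab==i][:,2]))
for h in (.010,.016):
    q=ray(c,*cc,zm+h)[:2];print("plunger in clamp",h,(F@(q-ctr)*1000).round(1))
for u in(351,433):
    print("slot end",(F@(ray(c,u*k,290*k,zm)[:2]-ctr)*1000).round(1))
for u,v in [(344,262),(428,262),(346,335),(427,335)]: print("lip",(F@(ray(c,u*k,v*k,zm+.0175)[:2]-ctr)*1000).round(1))
```

```text
floor z [0.029  0.0302 0.0311]
320 290 [ 0.4201 -0.1212  0.0307]
465 290 [ 0.5213 -0.1713  0.0301]
320 325 [ 0.4052 -0.147   0.0287]
465 260 [ 0.5308 -0.1494  0.0293]
385 262 [ 0.4776 -0.1194  0.0475]
385 335 [ 0.452  -0.1705  0.0479]
468.3507385253906 -147.77212524414062 (74.48904418945312, 160.266357421875) 64.25398254394531
corners ctr [ 0.4695 -0.148 ] yaw -25.858532497424246 [np.float64(0.0768), np.float64(0.1586), np.float64(0.0773), np.float64(0.1627)]
[[269 196  24  22 397]] [[280.302267   206.99496222]]
plunger z 0.040445579858055664
plunger in clamp 0.01 [6.5 0.6]
plunger in clamp 0.016 [6.4 2.6]
slot end [-32.    2.3]
slot end [32.2  1.8]
lip [-34.4  29.2]
lip [26.4 28.7]
lip [-35.4 -28.3]
lip [ 26.7 -28.8]
```

Run:
```python
from h import *
c=load("top")
w=ray(c,120+681/5,190+210/5,.008);n=ray(c,120+641/5,190+40/5,.008);h=ray(c,120+656/5,190+132/5,.061)
d=n-w;a=np.degrees(np.arctan2(d[1],d[0]));print(w,n,h,a,np.linalg.norm(d),np.linalg.norm((h-w)[:2]))
a=np.radians(a);tx=np.array([-np.sin(a),np.cos(a),0])
go(np.array([h[0],h[1],.2])+.02*tx,np.degrees(a))
```

```text
[ 0.49623649 -0.35801244  0.008     ] [ 0.5719886  -0.34051191  0.008     ] [ 0.52686219 -0.35148471  0.061     ] 13.008456362674645 0.07774735385337696 0.03131365173765192
d cm [-16.27  12.93  -0.11] twist -39.2 tooly now -26.23 len 20.78
```

```bash
python3 -m pendant '[{"dx":-4,"dy":3.2,"dz":0,"twist":-10},{"dx":-8,"dy":6.4,"dz":0,"twist":-20},{"dx":-12.2,"dy":9.7,"dz":0,"twist":-30},{"dx":-16.3,"dy":12.9,"dz":0,"twist":-39.2},{"dx":-16.3,"dy":12.9,"dz":0,"twist":-39.2},{"dx":-16.3,"dy":12.9,"dz":0,"twist":-39.2}]'
python3 - <<'E'
from h import *
print(ctrl.get_state()["dq"].round(3))
c=grab("wrist");save(c,"pics/w2.png",(100,60,460,330))
E
```

```text
time: 2.82
eef_pos: [0.5224, -0.3291, 0.2002]
tcp_rot: [0.622, 0.783, 0.0, -0.001]
contact_force: [0.4, 0.1, 0.7]
opening: 1.002
finger_force: 0.0
[ 0.015 -0.015  0.015 -0.002 -0.005 -0.005]
```

View pics/w2.png

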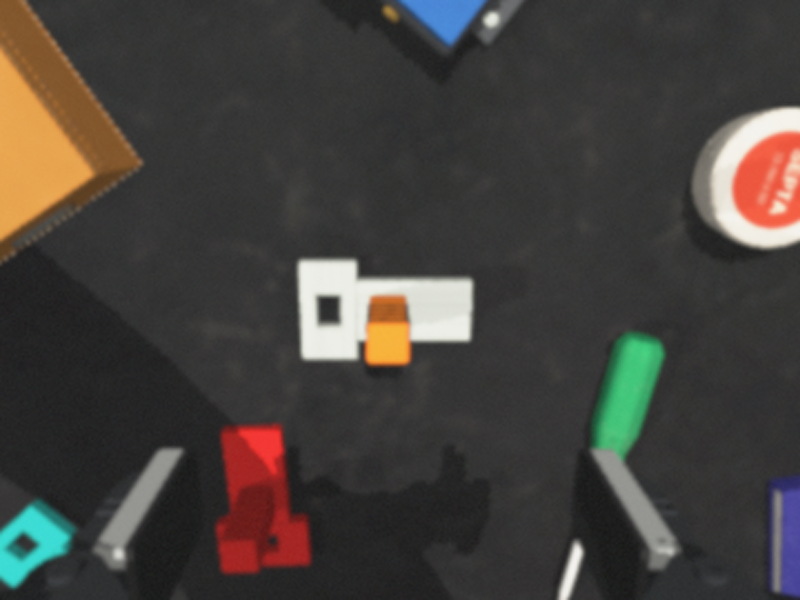

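Crop (2.22x): the window is at (328,310), the nose end at (472,310) and the handle top at (388,343). The red decoy is well below it.

Run:
```python
from h import *
c=load("wrist");k=2.2222
f=lambda u,v,z:ray(c,100+u/k,60+v/k,z)
w=f(328,310,.008);n=f(472,310,.008);h=f(388,344,.061);s1=f(328,259,.008);s2=f(328,359,.008)
d=n-w;a=np.degrees(np.arctan2(d[1],d[0]));print(w,n,h,a,np.linalg.norm(d),np.linalg.norm((h-w)[:2]),np.linalg.norm(s1-s2))
e=d/np.linalg.norm(d);g=w+.032*e;print("handle from plate",g)
t=(g+h)/2
go((t[0],t[1],.024),a)
```

```text
[ 0.49606761 -0.35562124  0.008     ] [ 0.57169692 -0.33798774  0.008     ] [ 0.52754002 -0.34860505  0.061     ] 13.124436184913792 0.0776577945438851 0.03224499421926811 0.056352750638340575
handle from plate [ 0.52723174 -0.34835511  0.008     ]
d cm [-2.04  0.03 17.63] twist 0.1 tooly now 13.18 len 17.75
```

```bash
python3 -m pendant '[{"dx":-2,"dy":0,"dz":5,"twist":0},{"dx":-2,"dy":0,"dz":10,"twist":0},{"dx":-2,"dy":0,"dz":14,"twist":0},{"dx":-2,"dy":0,"dz":16.5,"twist":0},{"dx":-2,"dy":0,"dz":17.6,"twist":0},{"dx":-2,"dy":0,"dz":17.6,"twist":0}]' && python3 -m pendant '[{"dx":0,"dy":0,"dz":0,"twist":0},{"dx":0,"dy":0,"dz":0,"twist":0},{"dx":0,"dy":0,"dz":0,"twist":0},{"dx":0,"dy":0,"dz":0,"twist":0},{"dx":0,"dy":0,"dz":0,"twist":0},{"dx":0,"dy":0,"dz":0,"twist":0},{"dx":0,"dy":0,"dz":0,"twist":0},{"dx":0,"dy":0,"dz":0,"twist":0}]' 0 100
```

```text
time: 3.62
eef_pos: [0.5272, -0.3491, 0.0244]
tcp_rot: [0.621, 0.784, 0.0, -0.0]
contact_force: [0.3, -0.6, 0.2]
opening: 1.0
finger_force: 0.0
time: 4.62
eef_pos: [0.5276, -0.3508, 0.0251]
tcp_rot: [0.622, 0.783, -0.0, 0.001]
contact_force: [-0.8, 0.2, 5.7]
opening: 0.22
finger_force: 98.0
```

```bash
python3 -m pendant '[{"dx":0,"dy":0,"dz":-1,"twist":0},{"dx":0,"dy":0,"dz":-4,"twist":0},{"dx":0,"dy":0,"dz":-8,"twist":0},{"dx":0,"dy":0,"dz":-10,"twist":0},{"dx":0,"dy":0,"dz":-10,"twist":0},{"dx":0,"dy":0,"dz":-10,"twist":0}]'
python3 - <<'E'
from h import *
c=grab("wrist");save(c,"pics/w3.png",(180,180,380,330))
E
```

```text
time: 5.38
eef_pos: [0.5262, -0.3494, 0.1223]
tcp_rot: [0.622, 0.783, 0.0, -0.002]
contact_force: [-0.0, 0.3, -1.6]
opening: 0.222
finger_force: 97.6
```

View pics/w3.png

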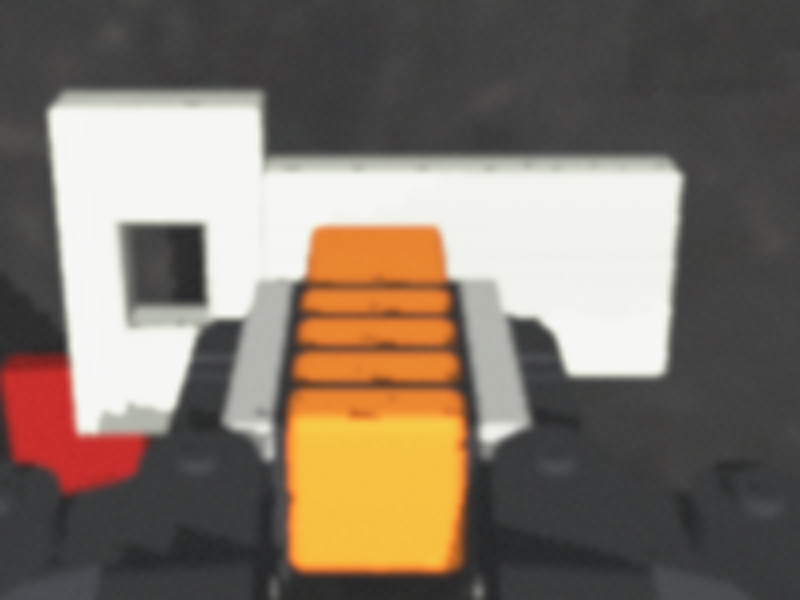

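Firm grip. In the crop (4x) the plate-top corners are shoulders (50,108), (263,105) and (78,433), and nose end (682,178) and (665,375). The window is (120..207, 224..).

Run:
```python
from h import *
c=load("wrist");s=ctrl.get_state();r=R.from_quat(s["tcp_rot"]).as_matrix()
W=cloud(c)
def tool(p): return r.T@(np.asarray(p)-s["eef_pos"])*1000
for n,u,v in [("sA",50,108),("sB",263,105),("sC",78,433),("nA",682,178),("nB",665,375)]:
    print(n,tool(ray(c,180+u/4,180+v/4,s["eef_pos"][2]-.017)).round(1))
for n,u,v in [("sh",90,150),("sh2",230,150),("sh3",110,350),("n1",300,200),("n2",640,200),("n3",640,340)]:
    print(n,tool(W[int(180+v/4),int(180+u/4)]).round(1))
```

```text
sA [ 28.5 -47.   17.2]
sB [ 29.  -16.3  17.1]
sC [-25.8 -47.2  17. ]
nA [17.7 45.  17. ]
nB [-15.2  45.   16.8]
sh [ 22.2 -42.2  17.7]
sh2 [ 22.3 -21.6  17.4]
sh3 [-11.  -41.6  17.8]
n1 [ 14.3 -11.2  16.8]
n2 [14.2 39.1 17.1]
n3 [-9.3 40.8 17.2]
```

```bash
cat >> h.py <<'E'
A=np.radians(-25.8);FW=np.array([np.cos(A),np.sin(A),0]);LF=np.array([-np.sin(A),np.cos(A),0]);C0=np.array([.469,-.148,0])
def keep(x,y,under): return C0+FW*(x+.032)+LF*(y-.0013)+np.array([0,0,under+.025])
def where():
    s=ctrl.get_state();d=s["eef_pos"]-C0;F=s["contact_force"]
    print("keeper x %.2f y %.2f under %.2f mm"%((d@FW-.032)*1e3,(d@LF+.0013)*1e3,(d[2]-.025)*1e3),"F fwd %.1f left %.1f up %.1f"%(F@FW,F@LF,F[2]),"t",s["time"],"grip",s["finger_force"],"op",s["opening"],"tq",np.round(s["wrist_torque"],2))
E
python3 - <<'E'
from h import *
where();go(keep(-.052,0,.085),-25.8)
E
```

```text
keeper x 106.96 y -155.04 under 96.90 mm F fwd 0.7 left 0.2 up -2.5 t 5.425 grip 97.64281511306763 op 0.21746908646375152 tq [-0.   -0.01 -0.07]
d cm [22.05 -2.62  1.27] twist 38.9 tooly now 13.13 len 22.24
```

```bash
python3 -m pendant '[{"dx":3.5,"dy":-0.4,"dz":0,"twist":6},{"dx":8,"dy":-1,"dz":0,"twist":14},{"dx":12.5,"dy":-1.5,"dz":0,"twist":22},{"dx":17,"dy":-2,"dz":0.5,"twist":30},{"dx":20.5,"dy":-2.4,"dz":1,"twist":36},{"dx":22,"dy":-2.6,"dz":1.2,"twist":38.9},{"dx":22,"dy":-2.6,"dz":1.2,"twist":38.9},{"dx":22,"dy":-2.6,"dz":1.2,"twist":38.9}]'
python3 - <<'E'
from h import *
c=grab("wrist");save(c,"pics/w4.png",(160,150,420,345));where();go(keep(-.052,0,.05),-25.8)
E
```

```text
time: 6.42
eef_pos: [0.4519, -0.1423, 0.1119]
tcp_rot: [0.847, 0.532, -0.0, -0.0]
contact_force: [-0.5, 0.0, -1.5]
opening: 0.216
finger_force: 97.8
keeper x -49.55 y -1.17 under 87.17 mm F fwd 0.0 left 0.4 up -1.8 t 6.475 grip 97.76568531990051 op 0.21995339160209376 tq [0.01 0.01 0.02]
d cm [ 0.12 -0.24  3.72] twist 0.0 tooly now -25.76 len 3.73
```

View pics/w4.png

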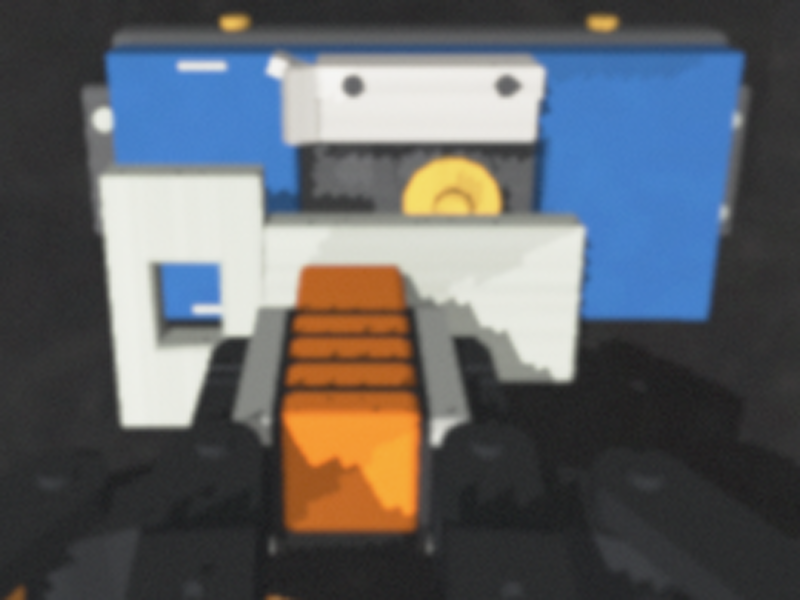

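The keeper hangs above the mouth. The nose covers the plunger, whose flange shows at (452,190), and the lip at (430,100) runs parallel to it. I check the relative position directly in this picture.

Run:
```python
from h import *
c=load("wrist");k=560/182/1.0;k=min(800/260,600/195)
f=lambda u,v,z:ray(c,160+u/k,150+v/k,z)
def cl(p): d=p-C0;return (d@FW*1e3).round(1),(d@LF*1e3).round(1)
for n,u,v,z in [("blkL",107,52,.03),("blkR",743,52,.03),("lipinL",318,142,.0475),("lipinR",537,142,.0475),("lipoutR",543,66,.0475),("ksh",102,176,.095),("ksh2",262,172,.095),("ksh3",121,428,.095),("nA",584,226,.095),("nB",574,381,.095)]: print(n,cl(f(u,v,z)))
```

```text
blkL (np.float64(-80.0), np.float64(37.0))
blkR (np.float64(79.8), np.float64(37.1))
lipinL (np.float64(-26.5), np.float64(18.6))
lipinR (np.float64(26.0), np.float64(18.7))
lipoutR (np.float64(26.2), np.float64(37.2))
ksh (np.float64(-65.2), np.float64(25.9))
ksh2 (np.float64(-35.2), np.float64(26.7))
ksh3 (np.float64(-65.9), np.float64(-28.8))
nA (np.float64(25.8), np.float64(16.0))
nB (np.float64(26.5), np.float64(-17.7))
```

```bash
python3 -m pendant '[{"dx":0.05,"dy":-0.1,"dz":1.2,"twist":0},{"dx":0.12,"dy":-0.2,"dz":2.6,"twist":0},{"dx":0.12,"dy":-0.2,"dz":3.4,"twist":0},{"dx":0.12,"dy":-0.2,"dz":3.7,"twist":0},{"dx":0.12,"dy":-0.2,"dz":3.7,"twist":0},{"dx":0.12,"dy":-0.2,"dz":3.7,"twist":0}]' && python3 -c "from h import *;where()" && python3 -m pendant '[{"dx":0,"dy":0,"dz":0.2,"twist":0},{"dx":0,"dy":0,"dz":0.4,"twist":0},{"dx":0,"dy":0,"dz":0.6,"twist":0},{"dx":0,"dy":0,"dz":0.8,"twist":0},{"dx":0,"dy":0,"dz":0.9,"twist":0},{"dx":0,"dy":0,"dz":1.0,"twist":0},{"dx":0,"dy":0,"dz":1.0,"twist":0}]'; python3 -c "from h import *;where()"
```

```text
time: 7.22
eef_pos: [0.451, -0.1402, 0.0758]
tcp_rot: [0.847, 0.532, 0.0, 0.0]
contact_force: [0.5, -0.5, -1.2]
opening: 0.217
finger_force: 97.8
keeper x -51.62 y 0.50 under 50.79 mm F fwd 0.7 left -0.2 up -1.2 t 7.225 grip 97.7677845954895 op 0.2173873171876015 tq [-0.03  0.02  0.02]
time: 8.1
eef_pos: [0.4508, -0.1401, 0.0655]
tcp_rot: [0.847, 0.532, 0.0, 0.0]
contact_force: [-0.3, 0.5, 2.6]
opening: 0.216
finger_force: 98.4
keeper x -51.84 y 0.50 under 40.51 mm F fwd -0.5 left 0.3 up 2.6 t 8.1 grip 98.35814237594604 op 0.2156196923641908 tq [0.04 0.06 0.01]
```

```bash
python3 -m pendant '[{"dx":0,"dy":0,"dz":0.2,"twist":0},{"dx":0,"dy":0,"dz":0.4,"twist":0},{"dx":0,"dy":0,"dz":0.6,"twist":0},{"dx":0,"dy":0,"dz":0.7,"twist":0},{"dx":0,"dy":0,"dz":0.7,"twist":0}]' && python3 -c "from h import *;where()" && python3 -m pendant '[{"dx":0,"dy":0,"dz":0.1,"twist":0},{"dx":0,"dy":0,"dz":0.1,"twist":0},{"dx":0,"dy":0,"dz":0.1,"twist":0}]'; python3 -c "from h import *;where()"
```

```text
time: 8.72
eef_pos: [0.4508, -0.1401, 0.0584]
tcp_rot: [0.847, 0.532, 0.0, 0.0]
contact_force: [-1.7, 0.8, 4.2]
opening: 0.222
finger_force: 98.6
keeper x -51.86 y 0.51 under 33.44 mm F fwd -1.9 left 0.0 up 4.2 t 8.725 grip 98.60726594924927 op 0.22224220898090147 tq [0.01 0.05 0.01]
time: 9.1
eef_pos: [0.4508, -0.1401, 0.0575]
tcp_rot: [0.847, 0.532, 0.0, 0.0]
contact_force: [-0.1, 0.3, 4.6]
opening: 0.22
finger_force: 98.6
keeper x -51.87 y 0.50 under 32.47 mm F fwd -0.2 left 0.2 up 4.6 t 9.1 grip 98.63721013069153 op 0.22046289973570365 tq [-0.    0.01  0.03]
```

```bash
python3 -m pendant '[{"dx":0,"dy":0,"dz":0.1,"twist":0},{"dx":0,"dy":0,"dz":0.1,"twist":0},{"dx":0,"dy":0,"dz":0.1,"twist":0}]'; python3 -c "from h import *;where()"; python3 -m pendant '[{"dx":0,"dy":0,"dz":0.05,"twist":0},{"dx":0,"dy":0,"dz":0.05,"twist":0},{"dx":0,"dy":0,"dz":0.05,"twist":0}]' >/dev/null; python3 -c "from h import *;where()"
```

```text
time: 9.48
eef_pos: [0.4507, -0.1401, 0.0564]
tcp_rot: [0.847, 0.532, 0.0, 0.0]
contact_force: [0.0, -0.1, 4.8]
opening: 0.224
finger_force: 98.7
keeper x -51.90 y 0.50 under 31.42 mm F fwd 0.1 left -0.1 up 4.8 t 9.475 grip 98.67245078086853 op 0.22404929101873097 tq [ 0.03 -0.02  0.01]
keeper x -51.92 y 0.51 under 30.93 mm F fwd -0.3 left -0.3 up 5.1 t 9.85 grip 98.68960976600647 op 0.2182329265785977 tq [-0.03 -0.07  0.06]
```

```bash
for i in 1; do python3 -m pendant '[{"dx":0,"dy":0,"dz":0.05,"twist":0},{"dx":0,"dy":0,"dz":0.05,"twist":0},{"dx":0,"dy":0,"dz":0.05,"twist":0}]' >/dev/null; python3 -c "from h import *;where()"; python3 -m pendant '[{"dx":0,"dy":0,"dz":0.05,"twist":0},{"dx":0,"dy":0,"dz":0.05,"twist":0},{"dx":0,"dy":0,"dz":0.05,"twist":0}]' >/dev/null;  python3 -c "from h import *;where()"; done
```

```text
keeper x -51.88 y 0.50 under 30.54 mm F fwd -1.1 left -0.4 up 5.4 t 10.225 grip 98.86207938194275 op 0.22246145371862866 tq [ 0.02 -0.03  0.06]
keeper x -51.87 y 0.53 under 30.50 mm F fwd -1.6 left -0.5 up 9.3 t 10.6 grip 99.32584404945374 op 0.21972862939498902 tq [ 0.12  0.28 -0.07]
```

Floor felt at about 30.5 mm. I lift 1.8 mm and slide forward gently.

```bash
python3 -m pendant '[{"dx":0,"dy":0,"dz":-0.18,"twist":0},{"dx":-0.03,"dy":0,"dz":-0.18,"twist":0},{"dx":-0.03,"dy":0.3,"dz":-0.18,"twist":0},{"dx":-0.03,"dy":0.6,"dz":-0.18,"twist":0},{"dx":-0.03,"dy":0.9,"dz":-0.18,"twist":0},{"dx":-0.03,"dy":0.9,"dz":-0.18,"twist":0}]' >/dev/null; python3 -c "from h import *;where()";  python3 -m pendant '[{"dx":0,"dy":0.3,"dz":0,"twist":0},{"dx":0,"dy":0.6,"dz":0,"twist":0},{"dx":0,"dy":0.6,"dz":0,"twist":0}]' >/dev/null;  python3 -c "from h import *;where()"
```

```text
keeper x -44.59 y 0.30 under 30.87 mm F fwd -1.8 left -0.2 up 4.5 t 11.35 grip 98.71217608451843 op 0.21924396892749776 tq [0.2 0.4 0. ]
keeper x -38.65 y 0.29 under 30.86 mm F fwd -2.2 left 0.4 up 4.4 t 11.725 grip 98.70245218276978 op 0.21706741006202057 tq [0.24 0.42 0.01]
```

```bash
python3 -m pendant '[{"dx":0,"dy":0.3,"dz":-0.1,"twist":0},{"dx":0,"dy":0.6,"dz":-0.1,"twist":0},{"dx":0,"dy":0.6,"dz":-0.1,"twist":0}]' >/dev/null;  python3 -c "from h import *;where()"; python3 -m pendant '[{"dx":0,"dy":0.3,"dz":0,"twist":0},{"dx":0,"dy":0.6,"dz":0,"twist":0},{"dx":0,"dy":0.9,"dz":0,"twist":0},{"dx":0,"dy":0.9,"dz":0,"twist":0}]' >/dev/null;  python3 -c "from h import *;where()"
```

```text
keeper x -31.52 y 0.25 under 32.31 mm F fwd -4.8 left -0.3 up 5.2 t 12.1 grip 98.64343285560608 op 0.22306649417149388 tq [0.24 0.45 0.01]
keeper x -21.52 y 0.21 under 32.78 mm F fwd -2.8 left 0.8 up 4.7 t 12.6 grip 98.6148190498352 op 0.22475378310035773 tq [0.18 0.47 0.  ]
```

```bash
python3 -m pendant '[{"dx":0,"dy":0.3,"dz":0.05,"twist":0},{"dx":0,"dy":0.6,"dz":0.05,"twist":0},{"dx":0,"dy":0.9,"dz":0.05,"twist":0},{"dx":0,"dy":0.9,"dz":0.05,"twist":0}]' >/dev/null;  python3 -c "from h import *;where()"; python3 -m pendant '[{"dx":0,"dy":0.3,"dz":0,"twist":0},{"dx":0,"dy":0.6,"dz":0,"twist":0},{"dx":0,"dy":0.8,"dz":0,"twist":0},{"dx":0,"dy":0.8,"dz":0,"twist":0}]' >/dev/null;  python3 -c "from h import *;where()"
```

```text
keeper x -12.55 y 0.22 under 32.26 mm F fwd -1.7 left 1.0 up 4.4 t 13.1 grip 98.61681818962097 op 0.2235759759319408 tq [0.27 0.51 0.01]
keeper x -4.70 y 0.25 under 32.22 mm F fwd -3.2 left 0.3 up 4.8 t 13.6 grip 98.59698057174683 op 0.21988967376610508 tq [0.3  0.56 0.02]
```

```bash
python3 -m pendant '[{"dx":0,"dy":0.3,"dz":0,"twist":0},{"dx":0,"dy":0.6,"dz":0,"twist":0},{"dx":0,"dy":0.6,"dz":0,"twist":0}]' >/dev/null;  python3 -c "from h import *;where()"; for i in 1; do python3 -m pendant '[{"dx":0,"dy":0.15,"dz":0,"twist":0},{"dx":0,"dy":0.15,"dz":0,"twist":0}]' >/dev/null;  python3 -c "from h import *;where()"; python3 -m pendant '[{"dx":0,"dy":0.15,"dz":0,"twist":0},{"dx":0,"dy":0.15,"dz":0,"twist":0}]' >/dev/null;  python3 -c "from h import *;where()"; done
```

```text
keeper x 1.50 y 0.24 under 32.30 mm F fwd -2.9 left 0.9 up 4.5 t 13.975 grip 98.58003973960876 op 0.21642046794272166 tq [0.32 0.55 0.  ]
keeper x 2.57 y 0.22 under 32.16 mm F fwd -3.4 left -0.3 up 4.6 t 14.225 grip 98.5860800743103 op 0.22111492217729775 tq [ 0.37  0.68 -0.02]
keeper x 4.32 y 0.23 under 32.27 mm F fwd -2.4 left -0.3 up 4.3 t 14.475 grip 98.57713222503662 op 0.21892230957377126 tq [0.3  0.61 0.05]
```

```bash
python3 -m pendant '[{"dx":0,"dy":0.1,"dz":0,"twist":0},{"dx":0,"dy":0.1,"dz":0,"twist":0}]' >/dev/null;  python3 -c "from h import *;where()"; python3 -m pendant '[{"dx":0,"dy":0.1,"dz":0,"twist":0},{"dx":0,"dy":0.1,"dz":0,"twist":0}]' >/dev/null;  python3 -c "from h import *;where()"; python3 -m pendant '[{"dx":0,"dy":0.1,"dz":0,"twist":0},{"dx":0,"dy":0.1,"dz":0,"twist":0}]' >/dev/null;  python3 -c "from h import *;where()"
```

```text
keeper x 6.12 y 0.18 under 32.53 mm F fwd -1.1 left -0.2 up 3.6 t 14.725 grip 99.57021117210388 op 0.2194319435688993 tq [ 0.04  0.11 -0.02]
keeper x 6.29 y 0.17 under 32.20 mm F fwd -1.5 left -0.6 up 3.7 t 14.975 grip 99.58936929702759 op 0.21803697530534463 tq [0.02 0.15 0.03]
keeper x 6.46 y 0.20 under 31.82 mm F fwd -2.5 left -0.6 up 3.2 t 15.225 grip 99.6118712425232 op 0.22015245598304567 tq [ 0.17  0.47 -0.03]
```

```bash
python3 -m pendant '[{"dx":0,"dy":0.15,"dz":0,"twist":0},{"dx":0,"dy":0.15,"dz":0,"twist":0}]' >/dev/null;  python3 -c "from h import *;where()"
python3 - <<'E'
from h import *
c=grab("wrist");save(c,"pics/w5.png",(160,150,420,345))
E
```

```text
keeper x 8.08 y 0.30 under 31.91 mm F fwd -2.4 left 0.5 up 2.9 t 15.475 grip 99.6193528175354 op 0.22219384856777982 tq [0.24 0.6  0.  ]
```

View pics/w5.png

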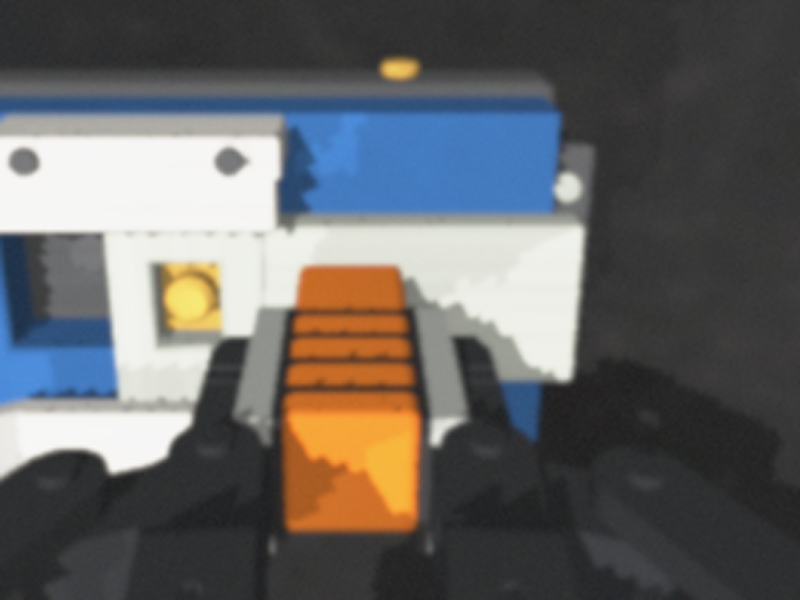

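The crop shows the pin at (188,297) standing up inside the window, with the brass flange around it, so the keeper is locked. I relax slightly, release and retreat upward.

```bash
python3 -m pendant '[{"dx":0,"dy":-0.1,"dz":-0.05,"twist":0},{"dx":0,"dy":-0.1,"dz":-0.05,"twist":0}]' >/dev/null;  python3 -c "from h import *;where()"; python3 -m pendant '[{"dx":0,"dy":0,"dz":0,"twist":0},{"dx":0,"dy":0,"dz":0,"twist":0},{"dx":0,"dy":0,"dz":0,"twist":0},{"dx":0,"dy":0,"dz":0,"twist":0},{"dx":0,"dy":0,"dz":0,"twist":0},{"dx":0,"dy":0,"dz":0,"twist":0}]' 70 20; python3 -m pendant '[{"dx":0,"dy":0,"dz":-1,"twist":0},{"dx":0,"dy":0,"dz":-3,"twist":0},{"dx":0,"dy":0,"dz":-6,"twist":0},{"dx":0,"dy":0,"dz":-10,"twist":0},{"dx":0,"dy":0,"dz":-14,"twist":0},{"dx":0,"dy":0,"dz":-14,"twist":0},{"dx":0,"dy":0,"dz":-14,"twist":0}]'
python3 - <<'E'
from h import *
c=grab("wrist");save(c,"pics/w6.png",(130,110,430,335))
E
```

```text
keeper x 7.92 y 0.28 under 32.95 mm F fwd -1.3 left 0.6 up 3.3 t 15.775 grip 99.58352208137512 op 0.21662482304518338 tq [ 0.17  0.21 -0.06]
time: 16.52
eef_pos: [0.5041, -0.1661, 0.0576]
tcp_rot: [0.847, 0.532, 0.0, 0.0]
contact_force: [-0.3, 0.0, 0.6]
opening: 0.702
finger_force: 0.0
time: 17.4
eef_pos: [0.5037, -0.1659, 0.1975]
tcp_rot: [0.847, 0.532, -0.0, -0.0]
contact_force: [-0.6, -0.7, -0.0]
opening: 0.703
finger_force: 0.0
```

View pics/w6.png

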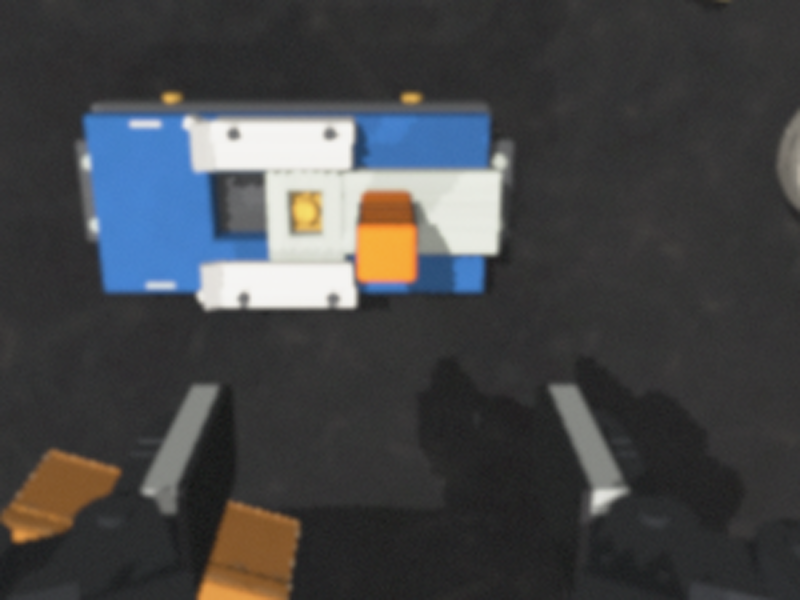

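The keeper is locked under both lips, with the pin up in the window at (306,211). The gripper is clear, so I hand in.

```bash
python3 -c "from plant import ctrl;print(ctrl.sign_off())"
```

```text
the job is handed in; nothing more can be done
None
```

The keeper is locked in the clamp, with the plunger's pin up in its window; no force reading on the clamp passed about 11 N, the gripper has let go and is clear, the bystanders were not touched, and the job was handed in at about 17.5 s.

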